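Find the revolving stand with the worn bearing

TASK

Three look-alike revolving tasting stands stand in their docks. Turn each one by its handle in its dock by between a sixth and half of a turn, feeling its bearing, and leave it turned; one drags plainly more than the other two. Then lift that worn stand out, set it down gently, upright in the middle of the empty round return tray and let go; leave the two good ones seated in their docks, do not press hard on the stands or wrench them, and do not disturb the cups.

Things in the scene. Friction and masses are not known exactly. Their poses are not given: they have to be found in the camera images.
- dock_a: Fixed dark wooden dock, 100 x 100 mm, 24 mm high, on the counter; a square recess in its middle (67 mm wide, 16 mm deep, recess floor 8 mm over the counter) holds stand_a. Origin: centre of its underside; z up, x and y along its sides.
- stand_a: Revolving stand, loose, 0.4 to 0.7 kg, in dock_a's recess (1.5 mm play each side): square wooden foot 64 x 64 x 28 mm; on a bearing over it a round plate, 100 mm diameter, top 42 mm over the foot's underside, with an upright steel bar handle across its middle (76 mm long, 14 mm thick, top 84 mm over the foot's underside). All three look the same. Origin: centre of the foot's underside; z up.
- handle_a (a point): Centre of the bar handle of stand_a, on the turning axis, 70 mm over the foot's underside (14 mm below the bar's top, 28 mm over the plate). It turns with the plate: x along the bar's length, y across its 14 mm thickness (the way to pinch it), z up.
- end_a (a point): Middle of the +x end of the bar handle of stand_a, 38 mm from the turning axis, same height as handle_a.
- turn_a (a joint): Angle of the plate and handle of stand_a to its foot, rad, growing anticlockwise from above; turns either way, no stop within a full turn. The bearing's drag is dry friction, even all round; nothing coasts, so it must be felt, not watched: a sound bearing takes under 0.06 N m to keep turning, the worn one over 0.2 N m. The letters are mere labels.
- dock_b: Fixed dark wooden dock, 100 x 100 mm, 24 mm high, on the counter; a square recess in its middle (67 mm wide, 16 mm deep, recess floor 8 mm over the counter) holds stand_b. Origin: centre of its underside; z up, x and y along its sides.
- stand_b: Revolving stand, loose, 0.4 to 0.7 kg, in dock_b's recess (1.5 mm play each side): square wooden foot 64 x 64 x 28 mm; on a bearing over it a round plate, 100 mm diameter, top 42 mm over the foot's underside, with an upright steel bar handle across its middle (76 mm long, 14 mm thick, top 84 mm over the foot's underside). All three look the same. Origin: centre of the foot's underside; z up.
- handle_b (a point): Centre of the bar handle of stand_b, on the turning axis, 70 mm over the foot's underside (14 mm below the bar's top, 28 mm over the plate). It turns with the plate: x along the bar's length, y across its 14 mm thickness (the way to pinch it), z up.
- end_b (a point): Middle of the +x end of the bar handle of stand_b, 38 mm from the turning axis, same height as handle_b.
- turn_b (a joint): Angle of the plate and handle of stand_b to its foot, rad, growing anticlockwise from above; turns either way, no stop within a full turn. The bearing's drag is dry friction, even all round; nothing coasts, so it must be felt, not watched: a sound bearing takes under 0.06 N m to keep turning, the worn one over 0.2 N m. The letters are mere labels.
- dock_c: Fixed dark wooden dock, 100 x 100 mm, 24 mm high, on the counter; a square recess in its middle (67 mm wide, 16 mm deep, recess floor 8 mm over the counter) holds stand_c. Origin: centre of its underside; z up, x and y along its sides.
- stand_c: Revolving stand, loose, 0.4 to 0.7 kg, in dock_c's recess (1.5 mm play each side): square wooden foot 64 x 64 x 28 mm; on a bearing over it a round plate, 100 mm diameter, top 42 mm over the foot's underside, with an upright steel bar handle across its middle (76 mm long, 14 mm thick, top 84 mm over the foot's underside). All three look the same. Origin: centre of the foot's underside; z up.
- handle_c (a point): Centre of the bar handle of stand_c, on the turning axis, 70 mm over the foot's underside (14 mm below the bar's top, 28 mm over the plate). It turns with the plate: x along the bar's length, y across its 14 mm thickness (the way to pinch it), z up.
- end_c (a point): Middle of the +x end of the bar handle of stand_c, 38 mm from the turning axis, same height as handle_c.
- turn_c (a joint): Angle of the plate and handle of stand_c to its foot, rad, growing anticlockwise from above; turns either way, no stop within a full turn. The bearing's drag is dry friction, even all round; nothing coasts, so it must be felt, not watched: a sound bearing takes under 0.06 N m to keep turning, the worn one over 0.2 N m. The letters are mere labels.
- tray: Return tray: fixed round rattan tray, empty, outer diameter about 220 mm, rim 31 mm over the counter, flat inner floor 180 mm across, 5 mm over the counter. Origin: centre of its underside; z up.
- cup_1: Bystander: white porcelain tasting cup, upside down, 58 mm diameter, 46 mm high. Origin: centre of its lower side.
- cup_2: Bystander: white porcelain tasting cup, upside down, 58 mm diameter, 46 mm high. Origin: centre of its lower side.
There are look-alikes about, which are no part of the job. Leave any pink look-alike of the stand_a alone.

How it is judged:
By the outcome, as a careful person would: the job done as asked, in the order asked, and still so for the second after the job is handed in, with the robot touching nothing.
It also fails if it takes over 72 s, if anything falls off the work surface, if the arm or the gripper's body presses on something with over 40 N, if the wrist force passes 120 N, or if a joint passes its speed limit or range.

ROBOT

A 6-joint arm with a two-finger parallel gripper is mounted at the origin on the work surface. World frame = base frame: x ahead of the robot, y to its left, z up, the work surface at z = 0. Lengths are in mm, angles in degrees, forces in N, time in s.
With the tool pointing down it reaches from about 350 to 850 mm from the base axis. Payload 8.1 kg.
Tool frame: the origin (TCP) lies midway between the tips of the shut fingers; the grasp point (between the pads) lies 19 mm behind it (env.grip_depth is the distance from the TCP to the grasp point, in mm); z points along the fingers, x is the direction in which the jaws open and shut, and the axes are right-handed (so a half turn about z gives the same grasp; the last joint's range is limited). The gripper opens to 93 mm and grips with 3 to 60 N. Pads are 15 mm wide; open, the fingers measure 128 mm over their backs; the gripper's body (75 mm by 188 mm) begins 65 mm behind the grasp point.
Start: joints at [70.107, 7.471, 85.268, -0, 87.261, -4.893], TCP at [155.27, 579.566, 218.635] pointing down, gripper open.
Joint ranges: [-169.43, 169.43], [-51.17, 129.36], [1.28, 143.12], [-76.62, 256.62], [0, 156.53], [-152.29, 152.29]. Speed limits (degrees/s): [136.94, 136.94, 159.86, 180, 180, 180].

INTERFACE

Orientations are given as [roll, pitch, yaw] about the fixed x, y, z axes, in that order (R = Rz(yaw) Ry(pitch) Rx(roll)).
In Python, from plant import env gives the robot as it stands. Calls block until the motion is done:
- env.movep(position, orientation): joint-space move of the TCP to a pose.
- env.move_l(position, rot=None, v=150, stop_force=None): straight line of the TCP; rot=None keeps the orientation; v is the mean speed in mm/s. With stop_force (N) it stops when the force on the tool has changed by that much, and returns True; else False.
- env.set_joints(angles): joint-space move.
- env.open() and env.clamp(): open the fingers fully, or close them until they stop; the grip force is fixed at half the most.
- env.sleep(seconds).
- env.solve_ik(position, orientation): joint angles nearest the present ones, or None.
- env.sense(): the state.
- env.read_camera(name): name is "scene" or "top" or "wrist"; returns the picture (480x640x3 uint8, blue, green, red); there is no depth.
- env.camera_model(name): a dict with "camera_matrix" (3x3 intrinsics, pixels), "xyz" and "attitude" of the camera in the world. Camera axes: x right, y down, z forward; pixel columns grow to the right and rows downward; lengths in mm; the calibration is good to about 2 mm. A picture is of the moment at which its call begins: read the wrist's pose just before it. camera_model takes no time and is no camera call; for the wrist camera it gives the pose at the moment of the call.
A pose or a line that the arm cannot do raises env.MotionError and nothing moves.
- env.job_done(): hands the job in, once; it reports no verdict.
The state is a dict: "time_s": time; "q": joint angles; "dq": joint speeds; "effort": joint torques, N m; "ee_pos": TCP position; "tcp_rot": TCP orientation; "ft_force": force on the tool from outside, world axes, zero at the start; "ft_torque": the same for the moment, N m; "finger_gap": finger opening in mm.
Only numpy, scipy, OpenCV 4.12 (cv2) and the standard library are available. Lean on these libraries where they do the work, as an engineer would, in place of code of your own. Each camera call takes 0.05 s, during which the arm holds its last target. There are 200 camera calls.

## Working session

There is one attempt and no reset: what is moved stays moved. The work goes in short steps, each a Python script; the robot and the scene stay as the last script left them, time stands still between calls to the robot, and variables do not carry over. Pictures are saved under pics/ and viewed, about 8 in all and at most 12, crops included, and the job is handed in when it is done.

```bash
ls; mkdir -p pics
python3 - <<'E'
from plant import env
import cv2
for n in("top","scene"):
    im=env.read_camera(n); cv2.imwrite(f"pics/{n}0.png",im)
    print(n,env.camera_model(n))
print(env.sense(), env.grip_depth)
E
```

```text
pics
top {'camera_matrix': array([[533.47441911,   0.        , 319.11763288],
       [  0.        , 533.47441911, 234.91239755],
       [  0.        ,   0.        ,   1.        ]]), 'xyz': array([ 435.09465422,  -16.67527187, 1288.26370368]), 'attitude': array([-172.18709479,    1.08574074,  -88.8248156 ])}
scene {'camera_matrix': array([[566.17439911,   0.        , 307.35913549],
       [  0.        , 566.17439911, 244.79912488],
       [  0.        ,   0.        ,   1.        ]]), 'xyz': array([1648.46391893,  240.5258029 ,  972.97937011]), 'attitude': array([-130.03177272,   -0.30210643,  102.74512046])}
{'time_s': 0.1, 'q': array([ 7.01054328e+01,  7.51029114e+00,  8.53215018e+01, -1.44382042e-03,
        8.72615500e+01, -4.89202259e+00]), 'dq': array([ 0.02214981, -0.10506766, -0.1702404 ,  0.03474006, -0.12237314,
       -0.00194289]), 'effort': array([ 1.13695321e-03, -5.61338925e+01, -4.93094623e+01,  7.72024132e-02,
        2.91555509e-02, -2.38509926e-05]), 'ee_pos': array([155.12302816, 579.08143325, 217.7121924 ]), 'tcp_rot': array([-1.79993477e+02,  9.31258857e-02,  7.49975309e+01]), 'ft_force': array([ 0.48955842, -0.81463148,  0.22822071]), 'ft_torque': array([-0.01329521,  0.01465045, -0.05900368]), 'finger_gap': 92.90448885874125} 18.8
```

View pics/top0.png

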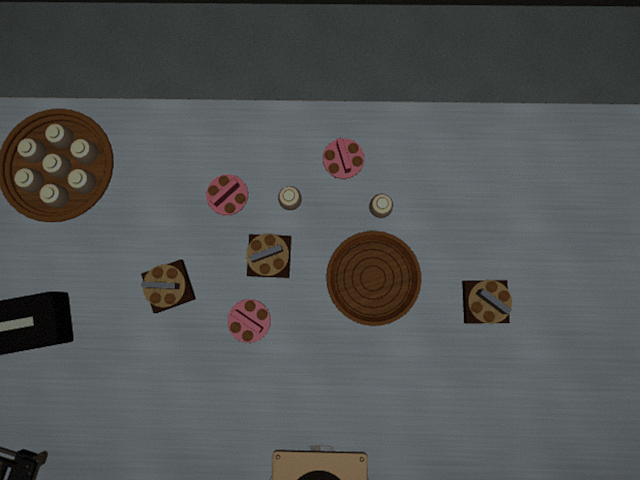

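View pics/scene0.png

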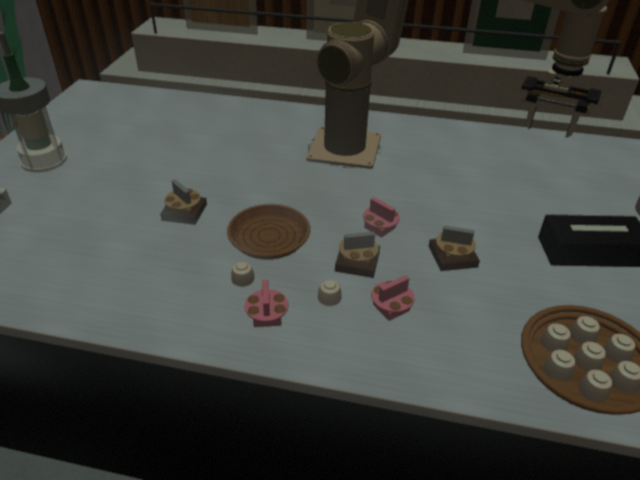

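The top view shows the wooden stands at about (165,287), (268,255) and (490,301), the empty tray at (374,278), and the cups at (289,197) and (381,205). The pink look-alikes are separate from these. Next I'll go above the first stand and look with the wrist camera.

```bash
cat > h.py <<'E'
from plant import env
import cv2, numpy as np
from scipy.spatial.transform import Rotation as R
def ray(m,uv,z):
    K=m["camera_matrix"]; Rm=R.from_euler("xyz",m["attitude"],degrees=True).as_matrix()
    d=Rm@np.linalg.solve(K,[uv[0],uv[1],1.]); c=m["xyz"]
    return c+d*(z-c[2])/d[2]
def proj(m,p):
    Rm=R.from_euler("xyz",m["attitude"],degrees=True).as_matrix()
    v=m["camera_matrix"]@(Rm.T@(np.asarray(p,float)-m["xyz"])); return v[:2]/v[2]
E
python3 - <<'E'
from h import *
m=env.camera_model("top")
for uv in [(165,287),(268,255),(490,301)]: print(ray(m,uv,50).round(1))
im=env.read_camera("top"); hsv=cv2.cvtColor(im,cv2.COLOR_BGR2HSV)
for uv in [(165,287),(268,255),(490,301)]:
    print(hsv[uv[1]-6:uv[1]+7:3,uv[0]-18:uv[0]+19:6].tolist()[::2])
t=cv2.inRange(hsv,(0,60,20),(25,255,255)); t[:,:325]=0;t[:,425:]=0;t[:225]=0;t[330:]=0
c=max(cv2.findContours(t,0,1)[0],key=cv2.contourArea); (e,s,a)=cv2.fitEllipse(c)
print("tray",e,s,ray(m,e,31))
p=ray(m,(165,287),50)
env.movep([p[0],p[1],300],[180,0,90]); print(env.sense()["time_s"])
w=env.camera_model("wrist"); im=env.read_camera("wrist"); cv2.imwrite("pics/w0.png",im); print(w, proj(w,p))
E
```

```text
[475.9 366.1  50. ]
[555.  128.7  50. ]
[ 458.8 -384.2   50. ]
[[[18, 72, 88], [17, 108, 85], [17, 134, 76], [17, 137, 78], [18, 120, 106], [18, 110, 97], [18, 117, 116]], [[0, 15, 50], [120, 9, 55], [83, 16, 64], [98, 23, 90], [103, 34, 89], [163, 89, 20], [19, 117, 109]], [[18, 122, 96], [14, 162, 66], [19, 127, 86], [20, 120, 98], [15, 139, 81], [18, 121, 97], [17, 133, 67]]]
[[[20, 123, 95], [15, 183, 60], [18, 125, 102], [120, 11, 89], [109, 33, 86], [68, 11, 90], [19, 111, 101]], [[17, 22, 81], [105, 42, 84], [109, 40, 89], [19, 127, 22], [19, 120, 81], [19, 128, 96], [17, 117, 96]], [[20, 111, 94], [20, 119, 60], [18, 125, 102], [18, 116, 101], [12, 165, 62], [14, 165, 71], [17, 115, 109]]]
[[[16, 117, 96], [17, 117, 35], [110, 19, 81], [114, 41, 88], [19, 120, 100], [13, 169, 68], [14, 183, 64]], [[19, 110, 97], [16, 129, 73], [18, 117, 87], [13, 57, 40], [109, 33, 84], [15, 153, 70], [17, 118, 97]], [[12, 165, 62], [15, 180, 65], [19, 115, 93], [20, 118, 95], [19, 102, 20], [111, 40, 83], [18, 49, 78]]]
tray (373.3690185546875, 277.8197326660156) (93.18824005126953, 94.30118560791016) [ 507.6932962  -118.82675937   31.        ]
1.6083
{'camera_matrix': array([[365.88339127,   0.        , 320.38132151],
       [  0.        , 365.88339127, 239.76030027],
       [  0.        ,   0.        ,   1.        ]]), 'xyz': array([404.81149197, 366.58202065, 465.50385832]), 'attitude': array([ 1.65175896e+02, -4.09141340e-02,  8.99707236e+01])} [319.73190412 206.99175675]
```

View pics/w0.png

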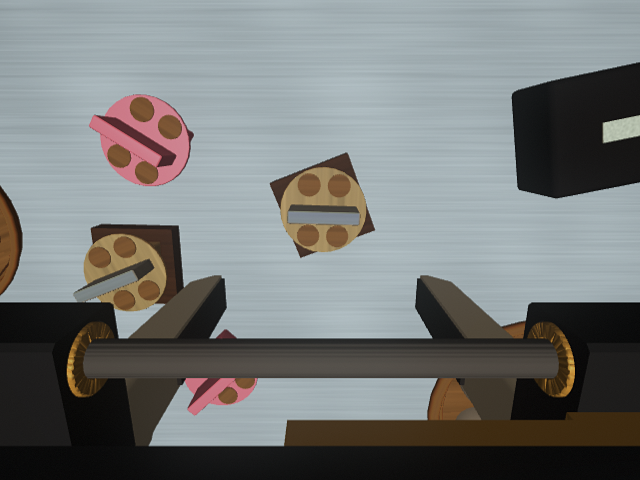

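The wrist picture shows the first stand at about (323,213), with its bar top a bright grey strip from (288,217) to (360,217). Next I'll write the detector.

```bash
cat >> h.py <<'E'
def detect(im,w,p):
    """plate centre (z=50), bar-top centre (z=92), bar yaw, near p"""
    hsv=cv2.cvtColor(im,cv2.COLOR_BGR2HSV); u0=proj(w,[p[0],p[1],60])
    near=np.zeros(im.shape[:2],np.uint8); cv2.circle(near,tuple(int(v) for v in u0),62,255,-1)
    pl=cv2.inRange(hsv,(8,60,85),(28,255,255))&near
    pl=cv2.morphologyEx(pl,cv2.MORPH_OPEN,np.ones((3,3),np.uint8))
    pts=np.vstack([c for c in cv2.findContours(pl,0,1)[0] if cv2.contourArea(c)>80])
    hull=cv2.convexHull(pts); e,s,_=cv2.fitEllipse(hull)
    grey=cv2.inRange(hsv,(0,0,100),(180,75,255))&cv2.bitwise_not(cv2.inRange(hsv,(0,0,190),(180,75,255)))
    near2=np.zeros_like(near); cv2.fillConvexPoly(near2,hull,255)
    near2=cv2.erode(near2,np.ones((3,3),np.uint8))
    b=cv2.morphologyEx(grey&near2,cv2.MORPH_OPEN,np.ones((3,3),np.uint8))
    c=max(cv2.findContours(b,0,1)[0],key=cv2.contourArea)
    W=np.array([ray(w,q[0],92)[:2] for q in c],np.float32)
    bc,bs,_=cv2.minAreaRect(W); box=cv2.boxPoints((bc,bs,_)); d=[box[1]-box[0],box[2]-box[1]]
    d=max(d,key=np.linalg.norm); yaw=np.degrees(np.arctan2(d[1],d[0]))
    o=im.copy(); cv2.drawContours(o,[c],-1,(0,0,255),1); cv2.ellipse(o,(e,s,_*0+cv2.fitEllipse(hull)[2]),(0,255,0),1)
    return ray(w,e,50)[:2],s,np.array(bc),bs,yaw%180,o
E
python3 - <<'E'
from h import *
im=cv2.imread("pics/w0.png"); w=env.camera_model("wrist")
hsv=cv2.cvtColor(im,cv2.COLOR_BGR2HSV)
print([hsv[r,325].tolist() for r in range(198,232,3)], hsv[150,400])
r=detect(im,w,[476,366]); print(r[:5]); cv2.imwrite("pics/d0.png",cv2.resize(r[5][140:270,250:400],None,fx=4,fy=4))
E
```

```text
[[19, 104, 165], [20, 104, 164], [20, 104, 169], [20, 36, 64], [19, 43, 65], [109, 28, 145], [108, 30, 143], [104, 30, 146], [101, 25, 144], [20, 107, 160], [19, 104, 167], [19, 103, 169]] [ 98  23 180]
(array([478.16011117, 369.83305748]), (85.014404296875, 86.29586029052734), array([479.62973022, 369.79693604]), (75.08985900878906, 13.503334999084473), np.float32(88.31885))
```

View pics/d0.png

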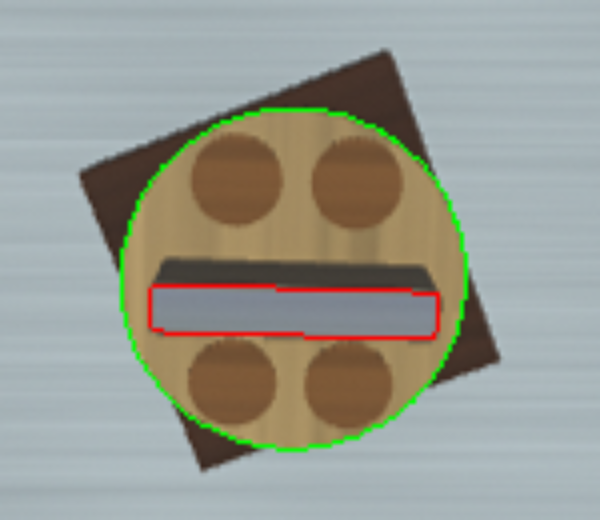

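```bash
cat >> h.py <<'E'
def ft(n=6):
    a=[]
    for _ in range(n):
        s=env.sense(); a.append(np.r_[s["ft_force"],s["ft_torque"]]); env.sleep(.02)
    return np.mean(a,0)
def plan(xy,byaw,turn=100):
    best=None
    for y0 in (byaw+90,byaw-90):
        for t in (turn,-turn):
            qs=[env.solve_ik([xy[0],xy[1],z],[180,0,y0+k]) for z,k in((200,0),(60,0),(60,t/2),(60,t))]
            if any(q is None for q in qs): continue
            qs=np.array(qs); 
            if np.abs(np.diff(qs[:,5])).max()>90: continue
            m=np.abs(qs[:,5]).max()
            if best is None or m<best[0]: best=(m,y0,t)
    return best
def turn(xy,byaw,T=100,n=10):
    m,y0,t=plan(xy,byaw,T); print("plan",m,y0,t)
    env.movep([*xy,180],[180,0,y0])
    hit=env.move_l([*xy,60],v=120,stop_force=12); print("hit",hit,env.sense()["time_s"])
    if hit: return
    f0=ft(); env.clamp(); f1=ft()-f0; print("clamp gap",env.sense()["finger_gap"],f1.round(2))
    p=np.array([*xy,60.]); log=[]
    for i in range(1,n+1):
        env.movep(p,[180,0,y0+t*i/n]); f=ft(4)-f0; log.append(f)
        if np.hypot(*f[:2])>2: p[:2]+=np.clip(.15*f[:2],-.6,.6)
    print(np.array(log).round(2)); print("shift",p[:2]-xy,"t",env.sense()["time_s"])
    q=env.sense()["ee_pos"]
    env.open(); env.move_l([p[0],p[1],200],v=200); print("yaw end",y0+t,"t",env.sense()["time_s"])
E
python3 - <<'E'
from h import *
turn(np.array([479.,369.8]),88.3)
E
```

```text
plan 65.4844828656799 -1.7000000000000028 100
hit False 4.2333
clamp gap 13.818246780174471 [ 1.69  0.56 -1.45  0.05 -0.27 -0.  ]
[[ 0.83  0.91 -0.64  0.02 -0.03  0.01]
 [ 0.35  0.42 -0.78  0.02  0.02  0.01]
 [-0.3   0.24 -1.03  0.01  0.03  0.04]
 [-0.63 -0.07 -0.39 -0.04  0.09 -0.01]
 [ 0.01  0.28 -0.75 -0.04 -0.01  0.01]
 [-0.31  0.09 -1.48 -0.02 -0.05  0.01]
 [-0.01  0.17 -0.73 -0.03 -0.12  0.02]
 [ 0.72 -0.23 -1.93 -0.   -0.2   0.02]
 [ 0.68  0.08 -2.12 -0.03 -0.27  0.02]
 [ 0.88  0.28 -2.43  0.01 -0.29  0.03]]
shift [0. 0.] t 9.2167
yaw end 98.3 t 11.375
```

Run:
```python
from h import *
for k,(p,yw) in enumerate([((555,128.7),90),((459,-384),0)]):
    env.movep([*p,300],[180,0,yw]); env.sleep(.15)
    w=env.camera_model("wrist"); im=env.read_camera("wrist"); cv2.imwrite(f"pics/w{k+1}.png",im)
    c,s,b,bs,y,o=detect(im,w,p); print(c,s,b,bs,y); cv2.imwrite(f"pics/d{k+1}.png",o)
    if np.hypot(*(c-b))<4 and 70<max(bs)<80 and 11<min(bs)<16: turn((c+b)/2,float(y))
    else: print("detect bad"); break
```

```text
[555.33633619 130.61607899] (85.7647705078125, 86.41500854492188) [556.92565918 130.66390991] (13.684541702270508, 75.40116119384766) 111.721214
plan 86.35634415679043 21.721214294433594 -100
hit False 14.8833
clamp gap 13.686569583355931 [ 1.29 -0.34 -1.51  0.07 -0.21 -0.  ]
[[ 0.27 -1.   -0.42 -0.04 -0.05 -0.03]
 [ 0.58 -1.66 -0.82 -0.12  0.02 -0.03]
 [ 0.49 -1.44 -0.58 -0.16  0.03 -0.03]
 [ 0.16 -1.79 -0.71 -0.22  0.03 -0.03]
 [ 0.44 -2.35 -0.9  -0.25  0.06 -0.03]
 [-0.03 -0.45 -0.76  0.11  0.09  0.  ]
 [-0.1   0.48 -1.2   0.24  0.1  -0.01]
 [ 0.05  0.6  -1.35  0.3   0.08 -0.  ]
 [ 0.1   0.28 -1.72  0.29  0.05 -0.04]
 [ 0.34 -0.79 -1.66  0.18  0.01 -0.04]]
shift [ 0.06533688 -0.35266042] t 19.8667
yaw end -78.2787857055664 t 22.025
[ 457.89952041 -381.78531145] (85.095458984375, 86.31734466552734) [ 458.21835327 -383.13824463] (73.7806167602539, 13.205763816833496) 53.26672
plan 91.95065712418291 -36.733280181884766 -100
hit False 26.0083
clamp gap 13.395516539954315 [ 0.43 -0.54 -1.2  -0.12 -0.12  0.01]
[[ 1.5  -0.05 -1.48 -0.09 -0.27  0.  ]
 [ 1.26 -0.6  -1.19 -0.1  -0.22 -0.01]
 [ 1.42 -0.17 -0.96 -0.12 -0.2  -0.  ]
 [ 0.5  -0.69 -0.41 -0.16 -0.07 -0.03]
 [-0.03 -1.64 -0.96 -0.23  0.01 -0.01]
 [-0.66 -2.45 -1.06 -0.51  0.1  -0.11]
 [-0.92 -2.82 -1.45 -0.54  0.15 -0.12]
 [-0.57 -2.92 -0.77 -0.45  0.17 -0.11]
 [-1.01 -0.87 -0.46 -0.17  0.14 -0.09]
 [-0.1  -1.69 -0.65 -0.28  0.11 -0.13]]
shift [-0.32183821 -1.22787874] t 30.9917
yaw end -136.73328018188477 t 33.15
```

The settled readings are about 0.02, 0.03 and 0.11 N m. They were taken after each stop, so they understate the drag, but the third stand looks different. I'll regrip it and sample right at the end of each motion.

Run:
```python
from h import *
s=env.sense(); x,y,_=s["ee_pos"]; yaw=-136.733; print(s["ee_pos"].round(2),s["tcp_rot"].round(2))
p=[457.74,-383.69,60]
env.move_l(p,v=180); f0=ft(4); env.clamp(); f1=ft(4)-f0; print(f1.round(2))
def T(): s=env.sense(); return [round(float(v),3) for v in (s["time_s"],s["ft_torque"][2]-f0[5],s["effort"][5],s["dq"][5],s["tcp_rot"][2],*(s["ft_force"][:2]-f0[:2]))]
for a in (4,8,16,20):
    t0=env.sense()["time_s"]; env.movep(p,[180,0,yaw+a]); print(a,t0,T())
    if a==4:
        for _ in range(3): env.sleep(.01); print(T())
for a,f in ((10,.8),(0,.8)):
    h=env.move_l(p,rot=[180,0,yaw+a],v=30,stop_force=f); print(a,h,T())
```

```text
[ 457.2  -383.17  198.48] [ 179.88   -0.   -136.73]
[ 0.19  0.26 -0.3   0.02 -0.03  0.07]
4 35.4083 [35.658, 0.0, -0.567, 1.307, -132.826, 1.492, -2.287]
[35.667, -0.036, -0.485, 0.9, -132.835, 1.413, -2.615]
[35.675, 0.015, -0.415, 0.709, -132.843, 1.227, -2.129]
[35.683, 0.009, -0.354, 0.494, -132.847, 0.966, -2.157]
8 35.6833 [35.933, -0.024, -0.589, 0.911, -128.895, 1.452, -2.72]
16 35.9333 [36.192, 0.04, -0.967, 1.649, -121.026, 1.049, -1.837]
20 36.1917 [36.442, 0.062, -0.444, 0.063, -117.007, 0.724, -2.119]
10 True [36.65, -0.08, 3.531, -14.701, -123.956, 0.548, 0.627]
0 True [36.858, -0.122, 3.215, -11.859, -128.755, 0.625, 0.177]
```

Run:
```python
from h import *
p=[457.74,-383.69]
print(env.sense()["time_s"]); env.open(); print(env.sense()["time_s"])
env.move_l([*p,270],v=250); w=env.camera_model("wrist"); im=env.read_camera("wrist"); cv2.imwrite("pics/w3.png",im)
print(env.sense()["time_s"],env.sense()["tcp_rot"])
c,s,b,bs,y,o=detect(im,w,p); print(c,s,b,bs,y,"expected",-128.75+90+180)
cv2.imwrite("pics/d3.png",o)
```

```text
36.8583
38.1667
39.2083 [ 1.79746171e+02 -8.48720284e-03 -1.28731296e+02]
[ 458.48813721 -384.01537119] (91.76008605957031, 92.87338256835938) [ 457.94406128 -383.82849121] (13.118507385253906, 70.80040740966797) 140.94003 expected 141.25
```

View pics/d3.png

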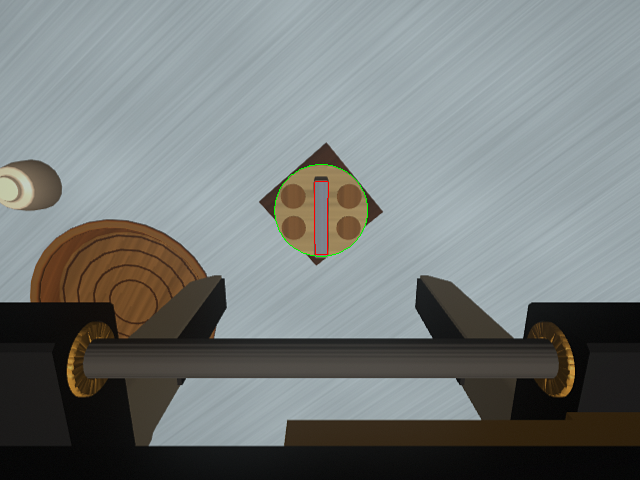

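The third stand has turned as commanded: its bar yaw went from 53.3° to 140.9°, about 92°. For a clear reading of the drag I'll push its bar off-centre with one open finger. A sound bearing should give under about 2 N and the worn one over about 7 N.

```bash
cat >> h.py <<'E'
def push(c,byaw,sgn,yaw=None,r=28):
    """push bar off-axis with the open finger; sgn=+1 turns anticlockwise"""
    a=np.radians(byaw); u=np.array([np.cos(a),np.sin(a)]); d=sgn*np.array([-u[1],u[0]])
    q=np.array(c)+r*u
    if yaw is not None: env.movep([*q,130],[180,0,yaw])
    env.move_l([*q,62],v=250); print("t",env.sense()["time_s"])
    env.move_l([*(q+33*d),62],v=100); f0=ft(3)
    out=[]
    for k in (41,44,47,50):
        h=env.move_l([*(q+k*d),62],v=40,stop_force=5); f=ft(1)-f0; out.append((k,h,round(float(-f[:2]@d),2),round(float(f[5]),3)))
        if h: break
    print(out,env.sense()["ee_pos"].round(1))
    env.move_l([*(q+30*d),62],v=100); env.move_l([*(q+30*d),130],v=250); print("t",env.sense()["time_s"])
E
python3 - <<'E'
from h import *
push([457.9,-383.8],141,-1)
E
```

```text
t 40.2
[(41, True, 2.63, 0.048)] [ 461.5 -334.9   61.9]
t 41.725
```

The finger stopped right at first contact (2.6 N held), which could have been the impact. I'll repeat it slowly, starting already in contact.

Run:
```python
from h import *
a=np.radians(141); u=np.array([np.cos(a),np.sin(a)]); d=np.array([u[1],-u[0]]); q=np.array([457.9,-383.8])+28*u
env.move_l([*(q+30*d),62],v=250); f0=ft(3); env.move_l([*(q+37*d),62],v=100)
for k in (40,41.5,43,44.5,46,47.5,49):
    h=env.move_l([*(q+k*d),62],v=15,stop_force=15); s=env.sense(); f=s["ft_force"]-f0[:3]
    print(k,h,round(float(-f[:2]@d),2),f.round(2),round(float((s["ee_pos"][:2]-q)@d),2))
print(env.sense()["time_s"])
```

```text
40 False 1.24 [-0.22 -1.42  0.5 ] 39.73
41.5 False 5.72 [-3.1  -4.86  2.37] 40.55
43 False 8.62 [-5.3  -6.81  2.99] 41.32
44.5 False 11.66 [-8.74 -7.93  4.7 ] 42.28
46 False 11.64 [-9.13 -7.59  7.  ] 43.46
47.5 False 12.77 [-10.96  -7.56   8.6 ] 44.83
49 False 13.49 [-11.79  -7.82   9.67] 46.25
44.3
```

The force holds at 12–13 N at 28 mm, which is about 0.33 N m, so the third stand is the worn one. Next I'll look at it again, pick it up and place it on the tray.

Run:
```python
from h import *
import sys
a=np.radians(141); u=np.array([np.cos(a),np.sin(a)]); d=np.array([u[1],-u[0]]); q=np.array([457.9,-383.8])+28*u
env.move_l([*(q+36*d),62],v=100); env.move_l([457.9,-383.8,270],v=250)
w=env.camera_model("wrist"); im=env.read_camera("wrist"); cv2.imwrite("pics/w4.png",im)
c,s,b,bs,y,o=detect(im,w,[457.9,-383.8]); y=float(y); xy=(c+b)/2; print(c,b,bs,y,env.sense()["time_s"])
if np.hypot(*(c-b))>4 or not 66<max(bs)<80: sys.exit("bad")
cur=env.sense()["tcp_rot"][2]
yaw=min([y+90,y-90,y-270],key=lambda v:abs(v-cur)); print(yaw)
env.movep([*xy,130],[180,0,yaw]); 
if env.move_l([*xy,60],v=150,stop_force=15): sys.exit("hit")
f0=ft(3); env.clamp(); print("gap",env.sense()["finger_gap"],(ft(2)-f0).round(2))
env.move_l([*xy,90],v=60); print((ft(2)-f0).round(2)); env.move_l([*xy,180],v=200)
print("gap",env.sense()["finger_gap"],(ft(2)-f0).round(2),"t",env.sense()["time_s"])
env.move_l([507.7,-118.8,180],v=200); print("t",env.sense()["time_s"])
w=env.camera_model("wrist"); im=env.read_camera("wrist"); cv2.imwrite("pics/w5.png",im); print(proj(w,[507.7,-118.8,5]))
```

```text
[ 459.64125613 -383.73954981] [ 459.04785156 -383.85519409] (13.246265411376953, 71.93193054199219) 131.0371856689453 45.6333
-138.9628143310547
gap 13.777425030764206 [-1.22 -2.22 -1.06 -0.34  0.16  0.01]
[-0.75 -0.47 -5.11 -0.01 -0.01 -0.02]
gap 13.87999215624056 [-0.51  0.34 -5.65  0.01  0.04  0.02] t 49.4667
t 50.9667
[320.25730351 220.77955269]
```

View pics/w5.png

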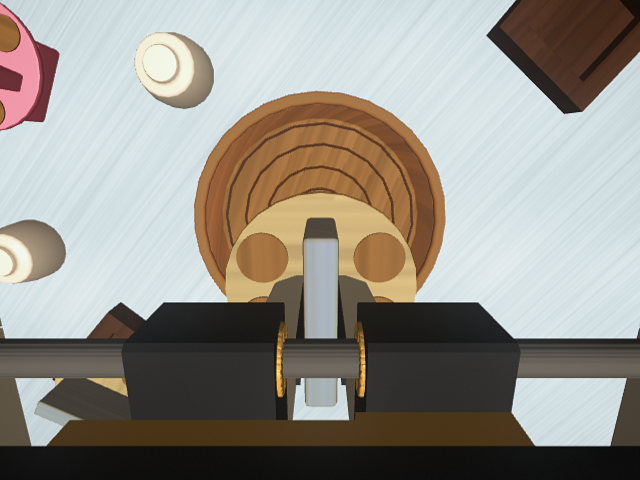

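The stand is held upright over the tray, whose rim spans columns 195–445. That centres it at 320, matching the projected centre of 320.3, so I can lower it.

Run:
```python
from h import *
T=[507.7,-118.8]
w=env.camera_model("wrist"); th=np.linspace(0,2*np.pi,73); print("top row",min(proj(w,[T[0]+110*np.cos(t),T[1]+110*np.sin(t),31])[1] for t in th))
env.move_l([*T,68],v=120); f0=ft(3)
h=env.move_l([*T,53],v=15,stop_force=3); print(h,env.sense()["ee_pos"],(ft(2)-f0).round(2),env.sense()["time_s"])
env.open(); env.move_l([*T,270],v=200); env.sleep(.1)
w=env.camera_model("wrist"); im=env.read_camera("wrist"); cv2.imwrite("pics/w6.png",im)
cv2.imwrite("pics/top6.png",env.read_camera("top"))
c,s,b,bs,y,o=detect(im,w,T); print(c,s,b,bs,y,env.sense()["time_s"])
```

```text
top row 93.55451700823185
True [ 507.62081317 -118.85812374   56.95368764] [ 1.05 -0.13  8.86  0.04 -0.01  0.  ] 52.9
[ 507.58813675 -117.12470248] (122.38555908203125, 123.9765625) [ 507.56585693 -117.98986816] (12.712658882141113, 73.81542205810547) 130.95796 55.6333
```

View pics/w6.png

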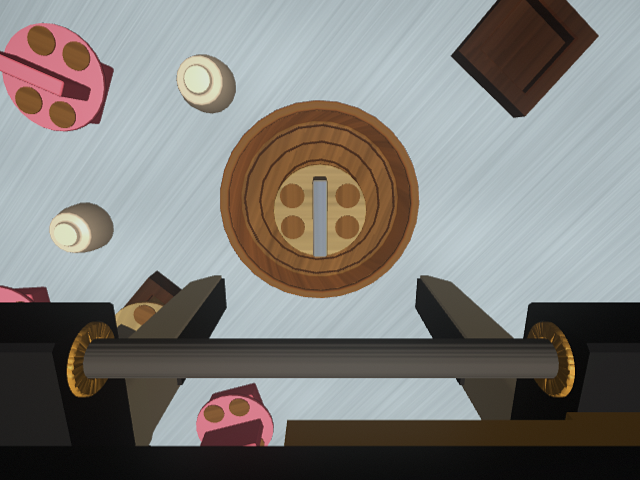

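View pics/top6.png

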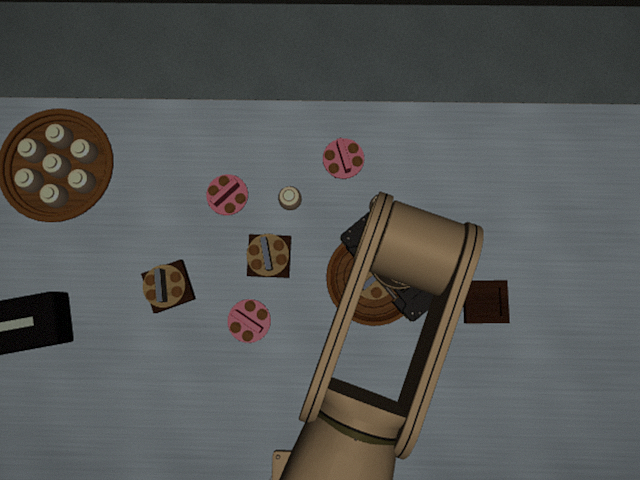

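```bash
python3 -c "
from plant import env
print(env.sense()['time_s']); print(env.job_done())"
```

```text
55.6333
the job is handed in; nothing more can be done
None
```

The worn stand, the rightmost one (y ≈ -384 mm), is now upright in the middle of the return tray and released. I handed the job in at 55.6 s.

**Turning:** I turned all three in their docks before lifting anything. The two good ones went through about 100°. The worn one was turned back and forth a little during the tests and ended about 102° from its start.

**Which one is worn:** The wrist torque while turning did not settle it. It read about 0.02, 0.03 and 0.11 N m, never over 0.2, because it was sampled as each step ended or was stopped. Its sign also did not match what I expected.
- **Push test:** I pushed the third stand's bar with an open finger 28 mm from the axis. The first push stopped at contact and showed nothing. The slow repeat held 12–13 N while the bar turned, about 0.33 N m, which is clearly worn.
- **Not cross-checked:** I did not push-test the other two, so calling them sound rests on their low torque readings.

**Last checks:**
- **Placing:** the stand sits within about 1–2 mm of the tray's centre. It was set down at 15 mm/s, and the stop left about 9 N on it.
- **Good stands:** the final top view shows both still seated in their docks and turned.
- **Bystanders:** in the final pictures both cups and the pink look-alikes appear to be where they started, though I did not measure them. The arm hid one cup from the top camera, but the wrist camera shows it standing.
- **Gripper:** it was open and well clear of everything.

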